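# Pack the last jar and lid the gift box

### The arm

A 7-joint arm with a two-finger parallel gripper is mounted at the origin on the work surface. World frame = base frame: x ahead of the robot, y to its left, z up, the work surface at z = 0. Lengths are in m, angles in rad, forces in N, time in s.
With the tool pointing down it reaches from about 0.4 to 0.85 m from the base axis. Payload 4.5 kg.
Tool frame: the origin (TCP) lies midway between the tips of the shut fingers; the grasp point (between the pads) lies 19 mm behind it; z points along the fingers, y is the line along which they close (so a half turn about z gives the same grasp; the last joint's range is limited). The gripper opens to 88 mm and grips with 3 to 60 N. Pads are 18 mm wide; open, the fingers measure 123 mm over their backs; the gripper's body (75 mm by 187 mm) begins 45 mm behind the grasp point.
Start: joints at [-1.313, 0.689, -0.195, 1.565, 0.157, 0.902, -0.215], TCP at [0.139, 0.609, 0.239] pointing down, gripper open.
Joint ranges: [-3.01, 3.01], [-0.46, 2.08], [-1.47, 1.51], [0.13, 2.56], [-1, 4.14], [0.04, 2.09], [-2.66, 2.66]. Speed limits (rad/s): [2.57, 2.57, 3.14, 3.14, 3.14, 3.14, 3.14].

### API

Orientations are given as a unit quaternion [x, y, z, w].
In Python, from plant import * gives the robot as it stands.
- The arm moves only by the tool send_rows, never from a script. Its argument "targets" is a list of rows, each a list of 2 entries, a list of its own where there are three numbers: the shift along the tool's x, y, z in units of 0.3 m (1.0 is 0.3 m), then the turn, a rotation vector about the tool's x, y, z in units of pi rad (1.0 is pi rad). A call has 1 to 12 rows; each row is the pose to reach, as a shift and turn from the pose commanded when the call began, along the tool's axes at that moment, turning the shorter way round; what a row does not reach only later rows make up. A row lasts 1/8 s, in which the tool goes at most 62.5 mm and 10.7 degrees, less where a joint would pass 70% of its speed; a pose out of reach is approached as far as the arm can. A call with a number of a shift or a turn outside -1 to 1 is refused whole. A call with a gripper value outside its range is refused whole. "fingers" is the opening, from 0 (shut) to 1 (fully open), set as the call begins (left out, the last holds). The fingers move at their own pace and stop on an object; "newtons" is the grip in N (left out, the last holds). Time passes only in rows, so rows that repeat a pose let the fingers close. It gives the time, the measured TCP pose, the force, the opening and the grip force at its end, in the units of the state.
- get_state(): the state, without advancing time (a new reading comes with each control period).
- snapshot(name): name is "scene" or "top"; returns a dict with "img" (420x560x3 uint8, blue, green, red), "fx", "fy", "cx", "cy" (pixels), "k1" (the pictures are not rectified: a ray, as slopes to the right and down, at radius r is drawn at 1 + k1 r^2 times it, then the intrinsics apply), "cam_to_world" (4x4, takes a point from camera to world coordinates). Camera axes: x right, y down, z forward; pixel columns grow to the right and rows downward; lengths in m; the calibration is good to about 2 mm. A picture is of the moment at which its call begins. There is no depth.
- finish_job(): hands the job in; it is judged then, once.
The state is a dict: "clock": time; "q": joint angles; "qd": joint speeds; "joint_torque": joint torques, N m; "tool_pos": TCP position; "eef_rot": TCP orientation; "contact_force": force on the tool from outside, world axes, zero at the start; "moment": the same for the moment, N m; "opening": opening from 0.0 (shut) to 1.0 (fully open); "finger_force": force on a finger pad.
Only numpy, scipy, OpenCV 4.12 (cv2) and the standard library are available. Lean on these libraries where they do the work, as an engineer would, in place of code of your own. Each camera call takes 0.05 s, during which the arm holds its last target. There are 200 camera calls.

### The job

Finish packing the plywood gift box: stand the one small honey jar that is still outside upright in the empty compartment, beside the small jar already packed. Then close the box with the plywood lid that is as long as the box, so that it lies flat, fully home and squarely over the box. Set the jar and the lid down gently, do not drop them.

Things in the scene. Friction and masses are not known exactly. Their poses are not given: they have to be found in the camera images.
- box: Open plywood gift box, fixed, 156 (its x) x 202 (its y) x 86 mm high; origin: centre of its underside, on the table, z up. Walls and floor 8 mm. A 6 mm divider at y = 0, 60 mm high, leaves two compartments, 140 (x) x 90 (y) mm inside, centred at y = +48 mm (holds the packed jar) and y = -48 mm (empty).
- jar: Small honey jar to pack: straight amber glass cylinder, 46 mm diameter, 65 mm high with its brass cap (14 mm high, as wide), 0.14 kg; stands on the table nearer the robot than the box, in a row about 130 mm apart with two bigger jars (66 mm diameter, 92 mm high, too tall for the box). Origin: centre of its underside, z up.
- lid: Loose plywood lid, 168 (its x) x 214 (its y) mm, 0.22 kg, beside the box. Origin: centre, at the underside of its two cleats (at y = +-74, 110 x 10 mm; about 14 mm play in the box). Panel 8 to 16 mm above it; bar handle along y, 22 wide, 100 long, 16 to 44 mm above it. Fits either way round; seated, origin 78 mm above the table. A 118 mm square lid on the other side does not fit.
- packed_jar: Small jar like the one to pack, already standing in the box's compartment at the box's y = +48 mm; it stays there. Origin at the centre of its underside.
Mind the look-alikes: they are no part of the job. What is shaped like the jar but red is not meant. Leave any turquoise look-alike of the packed_jar alone.

How it is judged:
On the way:
1. the small jar stands upright on the floor of the empty compartment (x of jar in the frame of box between -0.055 and 0.055 m and y of jar in the frame of box between -0.078 and -0.02 m and z of jar in the frame of box between 0.002 and 0.018 m and angle between jar's own z axis and vertical below 0.17 rad and linear speed of jar below 0.03 m/s), for 0.2 s.
At the end, for the whole second after the job is handed in: Both small jars stand upright (10 degrees) on the box floor, one in each compartment. The long lid lies flat on the box, cleats inside (origin 74 to 81.5 mm above the table, tilt under 1.7 degrees), centred within 16 mm along each box axis and square within 11 degrees; all at rest (all of step 1 and x of packed_jar in the frame of box between -0.055 and 0.055 m and y of packed_jar in the frame of box between 0.02 and 0.078 m and z of packed_jar in the frame of box between 0.002 and 0.018 m and angle between packed_jar's own z axis and vertical below 0.17 rad and x of lid in the frame of box between -0.016 and 0.016 m and y of lid in the frame of box between -0.016 and 0.016 m and z of lid in the frame of box between 0.074 and 0.0815 m and angle between the y axis of lid and the y axis of box, either way round below 0.19 rad and angle between lid's own z axis and vertical below 0.03 rad and linear speed of each of lid, packed_jar below 0.03 m/s); the robot touches nothing.
It fails at once if the jar is dropped or knocked: faster than 0.7 m/s with the fingers off it (linear speed of jar above 0.7 m/s and contact force between the fingers and jar below 0.2 N).
It fails at once if the lid is dropped or knocked: faster than 0.7 m/s with the fingers off it (linear speed of lid above 0.7 m/s and contact force between the fingers and lid below 0.2 N).
It also fails if it takes over 61 s, if anything falls off the work surface, if the arm or the gripper's body presses on something with over 40 N, if the wrist force passes 120 N, or if a joint passes its speed limit or range.

## Working session

There is one attempt and no reset: what is moved stays moved. The work goes in short steps, Python scripts to look and compute and a tool call to move; the robot and the scene stay as the last step left them, time stands still between calls to the robot, and variables do not carry over. Pictures are saved under pics/ and viewed, at most 10 in all, crops included, and the job is handed in when it is done.

Besides the shell and the picture viewer there is one more tool, called after "Call:" as name([rows], argument=value, ...), one row to a line, values as JSON. send_rows: Moves the arm, as the interface text tells. Its arguments: {"type":"object","properties":{"targets":{"type":"array"},"fingers":{"type":"number"},"newtons":{"type":"number"}},"required":["targets"]}

```bash
mkdir -p pics; ls; cat > h.py <<'E'
from plant import *
import numpy as np, cv2, pickle
from scipy.spatial.transform import Rotation as R
def ray(s,u,v):
    # undistort: drawn = (1+k1 r^2) * slope
    d=np.array([(u-s["cx"])/s["fx"],(v-s["cy"])/s["fy"]]); x=d.copy()
    for _ in range(30): x=d/(1+s["k1"]*(x@x))
    T=np.array(s["cam_to_world"]); return T[:3,3],T[:3,:3]@np.array([x[0],x[1],1.])
def onz(s,u,v,z):
    o,d=ray(s,u,v); return o+d*(z-o[2])/d[2]
def tri(s1,p1,s2,p2):
    o1,d1=ray(s1,*p1);o2,d2=ray(s2,*p2)
    a=np.linalg.lstsq(np.c_[d1,-d2],o2-o1,rcond=None)[0]
    A,B=o1+a[0]*d1,o2+a[1]*d2
    return (A+B)/2,np.linalg.norm(A-B)
def proj(s,p):
    T=np.linalg.inv(np.array(s["cam_to_world"]));c=T[:3,:3]@np.array(p)+T[:3,3]
    x=c[:2]/c[2];x=x*(1+s["k1"]*(x@x));return np.array([x[0]*s["fx"]+s["cx"],x[1]*s["fy"]+s["cy"]])
def load(n): return pickle.load(open(n+".pkl","rb"))
def snap(n,save):
    s=snapshot(n);pickle.dump(s,open(save+".pkl","wb"));cv2.imwrite(f"pics/{save}.png",s["img"]);return s
def cmd(p):  # shift in units, tool axes, from measured pose to world p
    st=get_state();r=R.from_quat(st["eef_rot"]);return r.inv().apply(np.array(p)-st["tool_pos"])/0.3
E
python3 - <<'E'
from h import *
for n in("scene","top"):
    s=snap(n,n+"0");print(n,s["fx"],s["k1"],np.round(s["cam_to_world"],3).tolist())
st=get_state();print(st)
E
```

```text
pics
scene 489.2870195577767 -0.12420449481832513 [[-0.636, 0.654, -0.409, 1.064], [0.772, 0.54, -0.336, 0.429], [0.001, -0.529, -0.848, 1.092], [0.0, 0.0, 0.0, 1.0]]
top 521.2554996634183 -0.13824515948013474 [[-0.027, -0.997, 0.074, 0.428], [-1.0, 0.026, -0.012, 0.018], [0.01, -0.074, -0.997, 1.406], [0.0, 0.0, 0.0, 1.0]]
{'clock': 0.1, 'q': array([-1.31320905,  0.68992399, -0.19451951,  1.56620351,  0.15733855,
        0.9024852 , -0.215104  ]), 'qd': array([-7.57393805e-04, -2.69870041e-03, -4.55465958e-05, -1.52384836e-03,
        1.17313134e-03, -1.02540679e-03,  9.99619130e-04]), 'joint_torque': array([-4.09225162e-03, -5.28496921e+01, -1.27171721e+00, -1.53836900e+01,
       -5.25436399e-02,  1.99527909e-03,  5.64465859e-05]), 'tool_pos': array([0.13863172, 0.60887115, 0.23798505]), 'eef_rot': array([ 1.11614900e-01,  9.93751203e-01, -8.12512901e-04, -1.94279149e-05]), 'contact_force': array([ 0.62168475, -1.02476983, -0.15061698]), 'moment': array([-0.01030445, -0.01915562,  0.00563261]), 'finger_force': 0.0, 'opening': 0.9967324144501758}
```

View pics/scene0.png

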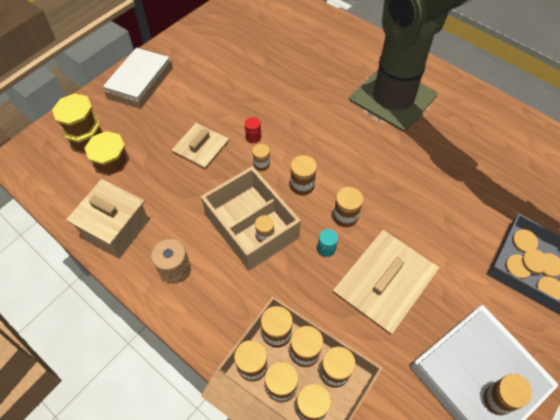

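View pics/top0.png

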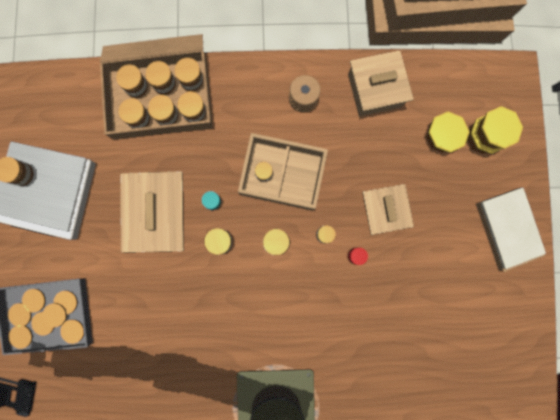

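The scene view shows the row of jars at (261,156), (303,174) and (348,206). It also shows the red one at (253,129), the turquoise one at (328,242), the box at (250,217), the long lid at (387,280) and the square lid at (200,145).

Jar candidates in the top view are (327,234), small with a brass cap, (276,242) and (218,241), both bigger, and (359,256), red. (327,234) fits: it is small, not red, and at the end of the row. I'll confirm it in an enlarged crop.

```bash
python3 - <<'E'
from h import *
a=load("top0")["img"][125:275,110:370];b=load("scene0")["img"][110:330,190:450]
a=cv2.resize(a,None,fx=3,fy=3,interpolation=cv2.INTER_CUBIC)
cv2.imwrite("pics/ct.png",a)
cv2.imwrite("pics/cs.png",cv2.resize(b,None,fx=2.7,fy=2.7,interpolation=cv2.INTER_CUBIC))
E
```

```text
(no output)
```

View pics/ct.png

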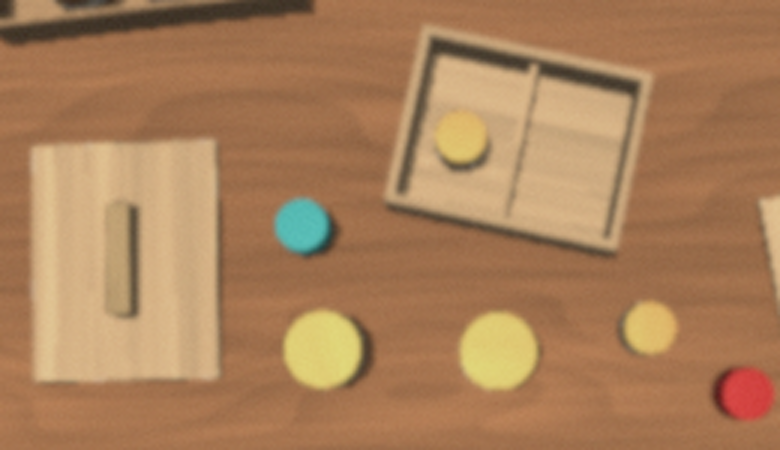

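View pics/cs.png

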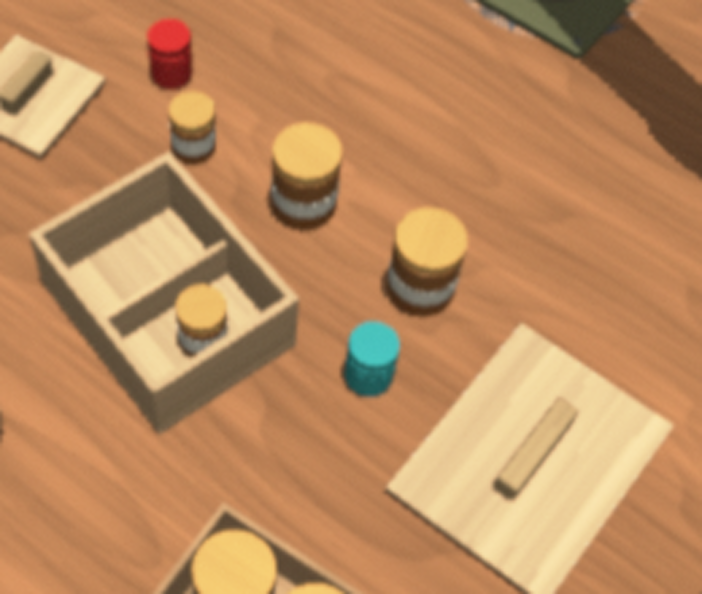

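The crops confirm it. The jar's cap is at ct (650,327) and cs (193,109): small, amber with a brass cap, while the red and turquoise ones are excluded. Next I triangulate.

```bash
python3 - <<'E'
from h import *
t,s=load("top0"),load("scene0")
ft=lambda p:(110+(p[0]-1)/3,125+(p[1]-1)/3); fs=lambda p:(190+(p[0]-.85)/2.7,110+(p[1]-.85)/2.7)
P={"jar":((650,327),(193,109)),"packed":((461,137),(201,304)),"big1":((498,350),(307,151)),
"b++":((427,25),(160,406)),"b+-":((653,74),(33,237)),"b--":((617,248),(168,155)),"b-+":((387,203),(296,297)),
"l-+-":((215,139),None),"l--":((219,378),(522,325)),"l-+":((35,381),(671,425)),"l+-":((215,139),(387,489)),
"h+":((121,201),(509,490)),"h-":((121,315),(567,403))}
for k,(a,b) in P.items():
    if b: 
        p,e=tri(t,ft(a),s,fs(b));print(k,np.round(p,4),round(e,4))
print("box z.086",[np.round(onz(t,*ft(P[k][0]),.086)[:2],4).tolist() for k in("b++","b+-","b--","b-+")])
q=[onz(t,*ft(p),.016)[:2] for p in((31,146),(215,139),(219,378),(35,381))]
print("lid",np.round(q,4).tolist(),np.mean(q,0))
print("handle",[np.round(onz(t,*ft(p),.044)[:2],4).tolist() for p in((105,200),(130,200),(135,315),(110,315),(117,200),(118,313))])
# cap outline fits
for im,c,n in((t,ft((650,327)),"jt"),(t,ft((461,137)),"pt"),(s,fs((193,109)),"js")):
    pass
E
```

```text
jar [ 0.4619 -0.1422  0.0636] 0.0023
packed [0.6302 0.015  0.0723] 0.0003
big1 [ 0.4459 -0.0109  0.0887] 0.0008
b++ [0.7286 0.046  0.0622] 0.0092
b+- [ 0.6787 -0.1501  0.079 ] 0.0042
b-- [ 0.5295 -0.1143  0.0808] 0.0021
b-+ [0.5741 0.0792 0.0804] 0.0012
l-- [0.4281 0.2377 0.0088] 0.0016
l-+ [0.4295 0.4032 0.0112] 0.0001
l+- [0.6435 0.2377 0.0104] 0.0013
h+ [0.5862 0.3218 0.0297] 0.006
h- [0.4857 0.3188 0.037 ] 0.0006
box z.086 [[0.726, 0.0419], [0.6787, -0.1509], [0.5298, -0.1147], [0.5732, 0.0795]]
lid [[0.6416, 0.4043], [0.6429, 0.2363], [0.4285, 0.2358], [0.4295, 0.402]] [0.53563811 0.31960001]
handle [[0.5872, 0.3302], [0.5866, 0.3079], [0.4853, 0.3045], [0.4858, 0.3267], [0.5869, 0.3195], [0.4874, 0.3196]]
```

Call:
send_rows([
  [[-0.99,-0.46,0],[0,0,0.25]],
  [[-0.99,-0.46,0],[0,0,0.25]],
  [[-0.99,-0.46,0],[0,0,0.25]],
  [[-0.99,-0.46,0],[0,0,0.25]],
  [[-0.99,-0.46,0],[0,0,0.25]],
  [[-0.99,-0.46,0],[0,0,0.25]],
], fingers=1, newtons=20)

```text
clock: 0.85
tool_pos: [0.4019, 0.4045, 0.2385]
eef_rot: [0.487, 0.873, -0.001, 0.002]
contact_force: [-0.2, -0.2, -0.8]
opening: 1.002
finger_force: 0.0
```

```bash
cat >> h.py <<'E'
def plan(p,a):  # world TCP p, tool y axis at angle a deg: shift units, turn units, now
    st=get_state();r=R.from_quat(st["eef_rot"]);y=r.apply([0,1,0]);t=np.degrees(np.arctan2(y[1],y[0]))
    d=(a-t+90)%180-90
    print("tcp",np.round(st["tool_pos"],4),"yaw %.1f"%t,"F",np.round(st["contact_force"],1),"open %.3f ff %.1f t %.2f"%(st["opening"],st["finger_force"],st["clock"]),"q7 %.2f"%st["q"][6])
    ax=np.array([np.cos(np.radians(a)),np.sin(np.radians(a)),0]); 
    yy=ax if abs(((a-t+180)%360-180))<=90 else -ax
    M=np.c_[np.cross(yy,[0,0,-1]),yy,[0,0,-1]]
    print("shift",np.round(cmd(p),3),"turn",np.round((r.inv()*R.from_matrix(M)).as_rotvec()/np.pi,3))
E
python3 - <<'E'
from h import *
t,s=load("top0"),load("scene0")
print(onz(t,110+649/3,125+326/3,.065),onz(s,190+192.15/2.7,110+108.15/2.7,.065))
plan([.461,-.142,.2],-13.5)
E
```

```text
[ 0.46252901 -0.14298699  0.065     ] [ 0.46213237 -0.14042028  0.065     ]
tcp [0.4019 0.4045 0.2385] yaw 31.7 F [-0.2 -0.2 -0.8] open 1.002 ff 0.0 t 0.85 q7 -0.32
shift [-1.653 -0.79   0.134] turn [0.    0.001 0.251]
```

Call:
send_rows([
  [[-0.9,-0.38,0],[0,0,0.25]],
  [[-0.9,-0.38,0],[0,0,0.25]],
  [[-0.9,-0.38,0],[0,0,0.25]],
  [[-0.9,-0.38,0],[0,0,0.25]],
  [[-0.9,-0.38,0],[0,0,0.25]],
  [[-0.9,-0.38,0],[0,0,0.25]],
])

```text
clock: 1.6
tool_pos: [0.4449, 0.1169, 0.2387]
eef_rot: [0.783, 0.622, -0.001, 0.0]
contact_force: [-0.2, 0.1, -0.6]
opening: 1.001
finger_force: 0.0
```

```bash
python3 -c "
from h import *
plan([.462,-.142,.13],-13.5)"
```

```text
tcp [0.4449 0.1169 0.2387] yaw -13.1 F [-0.2  0.1 -0.6] open 1.001 ff 0.0 t 1.60 q7 -0.42
shift [-0.827  0.251  0.363] turn [-0.     0.     0.002]
```

Call:
send_rows([
  [[-0.827,0.25,0],[0,0,0]],
  [[-0.827,0.25,0],[0,0,0]],
  [[-0.827,0.25,0],[0,0,0]],
  [[-0.827,0.25,0],[0,0,0]],
  [[-0.827,0.25,0],[0,0,0]],
  [[-0.827,0.25,0.36],[0,0,0]],
  [[-0.827,0.25,0.36],[0,0,0]],
  [[-0.827,0.25,0.36],[0,0,0]],
])

```text
clock: 2.6
tool_pos: [0.4616, -0.1355, 0.1283]
eef_rot: [0.78, 0.625, -0.001, -0.003]
contact_force: [-0.6, 0.1, -0.3]
opening: 1.0
finger_force: 0.0
```

```bash
python3 -c "
from h import *
plan([.462,-.142,.031],-13.5)
a=snap('scene','s1')['img'][110:230,190:350];b=snap('top','t1')['img'][165:285,250:410]
cv2.imwrite('pics/c1.png',cv2.resize(np.hstack([a,b]),None,fx=2.5,fy=2.5))"
```

```text
tcp [ 0.4616 -0.1355  0.1283] yaw -12.6 F [-0.6  0.1 -0.3] open 1.000 ff 0.0 t 2.60 q7 0.12
shift [-0.022  0.008  0.324] turn [-0.002 -0.001  0.005]
```

View pics/c1.png

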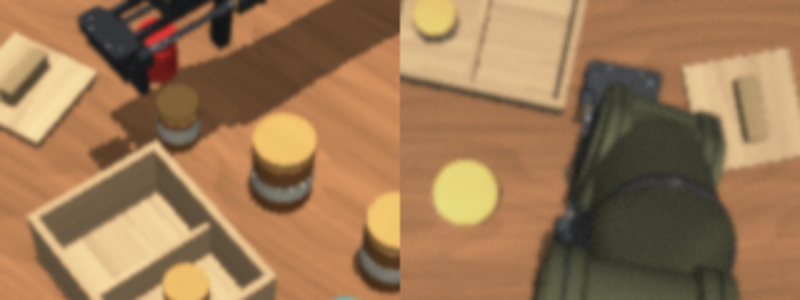

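```bash
python3 -c "
from h import *
s=load('s1');st=get_state();r=R.from_quat(st['eef_rot']);p=st['tool_pos']
for k in(-.044,0,.044): print((proj(s,p+r.apply([0,k,0]))-[190,110])*2.5)
print((proj(s,[.462,-.142,.065])-[190,110])*2.5)
plan([.462,-.142,.031],-13.5)"
```

```text
[211.03689928  42.22201585]
[176.9164779  62.0755124]
[141.99932807  82.45136479]
[176.8846206   99.33277513]
tcp [ 0.4639 -0.1372  0.1313] yaw -12.7 F [ 0.2 -0.4  0.1] open 1.000 ff 0.0 t 2.70 q7 0.12
shift [-0.017 -0.003  0.334] turn [ 0.    -0.     0.005]
```

Call:
send_rows([
  [[0,0,0.1],[0,0,0]],
  [[0,0,0.2],[0,0,0]],
  [[0,0,0.27],[0,0,0]],
  [[0,0,0.31],[0,0,0]],
  [[0,0,0.33],[0,0,0]],
  [[0,0,0.33],[0,0,0]],
  [[0,0,0.33],[0,0,0]],
])

```text
clock: 3.58
tool_pos: [0.4635, -0.1389, 0.0324]
eef_rot: [0.782, 0.624, 0.0, 0.0]
contact_force: [-0.5, 0.5, 0.3]
opening: 1.003
finger_force: 0.0
```

```bash
python3 -c "
from h import *
plan([.462,-.142,.031],-13.5)"
```

```text
tcp [ 0.4635 -0.1389  0.0324] yaw -12.8 F [-0.5  0.5  0.3] open 1.003 ff 0.0 t 3.58 q7 0.14
shift [-0.011 -0.003  0.005] turn [ 0.    -0.     0.004]
```

Call:
send_rows([
  [[-0.01,0,0.01],[0,0,0]],
  [[-0.01,0,0.01],[0,0,0]],
  [[-0.01,0,0.01],[0,0,0]],
  [[-0.01,0,0.01],[0,0,0]],
  [[-0.01,0,0.01],[0,0,0]],
  [[-0.01,0,0.01],[0,0,0]],
  [[-0.01,0,0.01],[0,0,0]],
  [[-0.01,0,0.01],[0,0,0]],
], fingers=0.3, newtons=20)

```text
clock: 4.58
tool_pos: [0.4623, -0.1417, 0.0287]
eef_rot: [0.782, 0.624, -0.0, -0.0]
contact_force: [0.0, 0.5, 0.4]
opening: 0.514
finger_force: 20.0
```

Call:
send_rows([
  [[0,0,-0.05],[0,0,0]],
  [[0,0,-0.15],[0,0,0]],
  [[0,0,-0.28],[0,0,0]],
  [[0,0,-0.38],[0,0,0]],
  [[0,0,-0.43],[0,0,0]],
  [[0,0,-0.45],[0,0,0]],
  [[0,0,-0.45],[0,0,0]],
])

```text
clock: 5.45
tool_pos: [0.4623, -0.1417, 0.164]
eef_rot: [0.782, 0.624, 0.0, 0.0]
contact_force: [-0.5, 0.3, -2.3]
opening: 0.509
finger_force: 20.0
```

```bash
python3 -c "
from h import *
plan([.6157,-.0828,.16],-13.5)"
```

```text
tcp [ 0.4623 -0.1417  0.164 ] yaw -12.8 F [-0.5  0.3 -2.3] open 0.509 ff 20.0 t 5.45 q7 0.12
shift [0.305 0.455 0.014] turn [ 0.    -0.     0.004]
```

Call:
send_rows([
  [[0.05,0.07,0],[0,0,0]],
  [[0.12,0.18,0],[0,0,0]],
  [[0.2,0.3,0],[0,0,0]],
  [[0.26,0.39,0],[0,0,0]],
  [[0.295,0.44,0],[0,0,0]],
  [[0.305,0.455,0],[0,0,0.004]],
  [[0.305,0.455,0],[0,0,0.004]],
  [[0.305,0.455,0],[0,0,0.004]],
])

```text
clock: 6.45
tool_pos: [0.6146, -0.0836, 0.1634]
eef_rot: [0.786, 0.618, -0.001, -0.0]
contact_force: [0.2, -1.0, -1.4]
opening: 0.516
finger_force: 20.0
```

```bash
python3 -c "
from h import *
plan([.6157,-.0828,.038],-13.5)
a=snap('scene','s2')['img'][140:290,180:340]
cv2.imwrite('pics/c2.png',cv2.resize(a,None,fx=3.5,fy=3.5))"
```

```text
tcp [ 0.6146 -0.0836  0.1634] yaw -13.6 F [ 0.2 -1.  -1.4] open 0.516 ff 20.0 t 6.45 q7 -0.03
shift [0.004 0.004 0.418] turn [-0.     0.    -0.001]
```

View pics/c2.png

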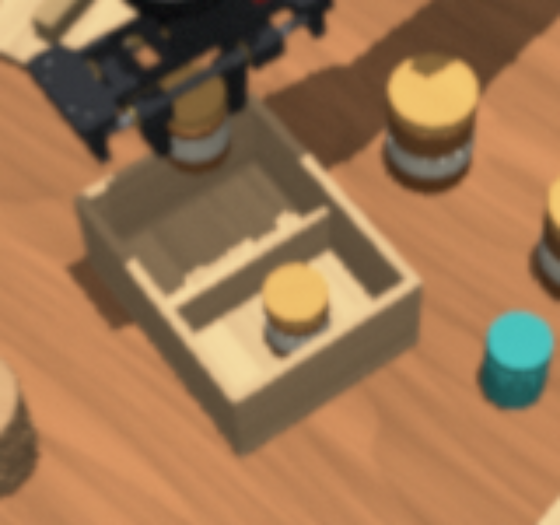

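The jar is held upright above the empty compartment (crop about (198,120)), so I lower it.

Call:
send_rows([
  [[0.004,0.004,0.06],[0,0,0]],
  [[0.004,0.004,0.14],[0,0,0]],
  [[0.004,0.004,0.22],[0,0,0]],
  [[0.004,0.004,0.29],[0,0,0]],
  [[0.004,0.004,0.34],[0,0,0]],
  [[0.004,0.004,0.37],[0,0,0]],
  [[0.004,0.004,0.39],[0,0,0]],
  [[0.004,0.004,0.405],[0,0,0]],
  [[0.004,0.004,0.415],[0,0,0]],
  [[0.004,0.004,0.42],[0,0,0]],
  [[0.004,0.004,0.42],[0,0,0]],
])

```text
clock: 7.88
tool_pos: [0.6173, -0.0819, 0.0378]
eef_rot: [0.786, 0.619, 0.0, 0.0]
contact_force: [0.7, 0.9, -1.4]
opening: 0.511
finger_force: 20.0
```

Call:
send_rows([
  [[0,0,0.004],[0,0,0]],
  [[0,0,0.006],[0,0,0]],
  [[0,0,0.006],[0,0,0]],
])

```text
clock: 8.25
tool_pos: [0.6175, -0.0819, 0.0367]
eef_rot: [0.786, 0.619, 0.0, 0.0]
contact_force: [-1.4, 1.4, 5.4]
opening: 0.513
finger_force: 20.0
```

Call:
send_rows([
  [[0,0,0],[0,0,0]],
  [[0,0,0],[0,0,0]],
  [[0,0,0],[0,0,0]],
  [[0,0,0],[0,0,0]],
], fingers=0.7)

```text
clock: 8.75
tool_pos: [0.6172, -0.0819, 0.0358]
eef_rot: [0.786, 0.619, -0.0, -0.0]
contact_force: [-0.4, 0.4, -0.1]
opening: 0.7
finger_force: 0.0
```

Call:
send_rows([
  [[0,0,-0.05],[0,0,0]],
  [[0,0,-0.15],[0,0,0]],
  [[0,0,-0.3],[0,0,0]],
  [[0,0,-0.45],[0,0,0]],
  [[0,0,-0.6],[0,0,0]],
  [[0,0,-0.65],[0,0,0]],
  [[0,0,-0.65],[0,0,0]],
])

```text
clock: 9.62
tool_pos: [0.6175, -0.0819, 0.2319]
eef_rot: [0.786, 0.619, 0.001, 0.001]
contact_force: [0.0, 0.2, -0.5]
opening: 0.7
finger_force: 0.0
```

```bash
python3 -c "
from h import *
plan([.536,.3195,.2],90)"
```

```text
tcp [ 0.6175 -0.0819  0.2319] yaw -13.5 F [ 0.   0.2 -0.5] open 0.700 ff 0.0 t 9.62 q7 -0.04
shift [ 1.237 -0.578  0.106] turn [ 0.    -0.001  0.425]
```

Call:
send_rows([
  [[0.62,-0.29,0],[0,0,0.22]],
  [[0.62,-0.29,0],[0,0,0.22]],
  [[0.62,-0.29,0],[0,0,0.22]],
  [[0.62,-0.29,0],[0,0,0.22]],
  [[0.62,-0.29,0],[0,0,0.22]],
])

```text
clock: 10.25
tool_pos: [0.5746, 0.1213, 0.2289]
eef_rot: [0.948, 0.319, -0.002, -0.0]
contact_force: [-0.5, -0.8, -0.2]
opening: 0.7
finger_force: 0.0
```

```bash
python3 -c "
from h import *
plan([.536,.3195,.12],90.4)"
```

```text
tcp [0.5746 0.1213 0.2289] yaw -52.8 F [-0.5 -0.8 -0.2] open 0.700 ff 0.0 t 10.25 q7 -0.87
shift [ 0.298 -0.604  0.363] turn [-0.     0.001  0.204]
```

Call:
send_rows([
  [[0.3,-0.605,0],[0,0,0.204]],
  [[0.3,-0.605,0.1],[0,0,0.204]],
  [[0.3,-0.605,0.2],[0,0,0.204]],
  [[0.3,-0.605,0.363],[0,0,0.204]],
  [[0.3,-0.605,0.363],[0,0,0.204]],
  [[0.3,-0.605,0.363],[0,0,0.204]],
  [[0.3,-0.605,0.363],[0,0,0.204]],
])

```text
clock: 11.12
tool_pos: [0.542, 0.316, 0.1246]
eef_rot: [1.0, -0.0, 0.002, -0.0]
contact_force: [0.5, -0.2, 0.7]
opening: 0.697
finger_force: 0.0
```

```bash
python3 -c "
from h import *
plan([.536,.3195,.027],90.4)
a=snap('scene','s3')['img'][150:340,180:450];b=snap('top','t3')['img'][120:255,110:350]
a=cv2.resize(a,None,fx=2.2,fy=2.2)
b=cv2.resize(b,None,fx=a.shape[1]/240/1,fy=a.shape[1]/240)[:,:]
cv2.imwrite('pics/c3.png',cv2.resize(np.vstack([a,b]),None,fx=.78,fy=.78))"
```

```text
tcp [0.542  0.316  0.1246] yaw -90.0 F [ 0.5 -0.2  0.7] open 0.697 ff 0.0 t 11.12 q7 -1.60
shift [-0.021 -0.012  0.325] turn [-0.    -0.001 -0.002]
```

View pics/c3.png

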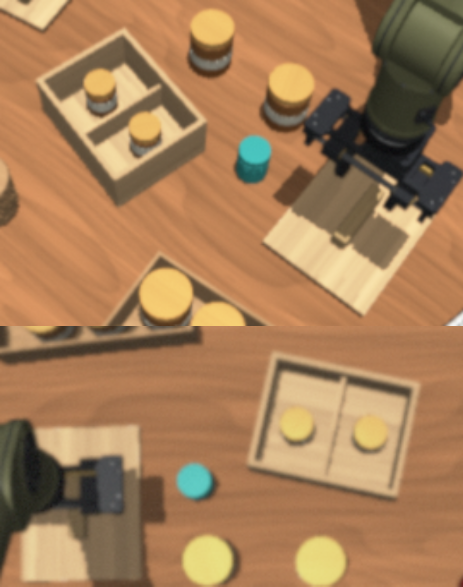

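The jar stands upright in the right-hand compartment (scene crop about (101,90), top crop about (371,433)). The gripper is over the long lid's handle (scene crop about (355,215)), so I go down for it.

Call:
send_rows([
  [[0,0,0.08],[0,0,0]],
  [[0,0,0.18],[0,0,0]],
  [[0,0,0.26],[0,0,0]],
  [[0,0,0.29],[0,0,0]],
  [[0,0,0.3],[0,0,0]],
  [[0,0,0.3],[0,0,0]],
  [[0,0,0.3],[0,0,0]],
])

```text
clock: 12.1
tool_pos: [0.54, 0.3187, 0.033]
eef_rot: [1.0, 0.001, 0.001, -0.0]
contact_force: [-0.5, -0.8, 0.6]
opening: 0.7
finger_force: 0.0
```

```bash
python3 -c "
from h import *
plan([.536,.3195,.02],90.4)"
```

```text
tcp [0.54   0.3187 0.033 ] yaw -89.9 F [-0.5 -0.8  0.6] open 0.700 ff 0.0 t 12.10 q7 -1.53
shift [-0.013 -0.003  0.043] turn [-0.    -0.    -0.001]
```

Call:
send_rows([
  [[-0.012,0,0.025],[0,0,0]],
  [[-0.012,0,0.042],[0,0,0]],
  [[-0.012,0,0.042],[0,0,0]],
  [[-0.012,0,0.042],[0,0,0]],
])

```text
clock: 12.6
tool_pos: [0.5358, 0.3184, 0.0194]
eef_rot: [1.0, 0.001, 0.0, 0.0]
contact_force: [1.0, 0.7, 0.4]
opening: 0.699
finger_force: 0.0
```

Call:
send_rows([
  [[0,0,0],[0,0,0]],
  [[0,0,0],[0,0,0]],
  [[0,0,0],[0,0,0]],
  [[0,0,0],[0,0,0]],
  [[0,0,0],[0,0,0]],
  [[0,0,0],[0,0,0]],
  [[0,0,0],[0,0,0]],
  [[0,0,0],[0,0,0]],
], fingers=0, newtons=45)

```text
clock: 13.6
tool_pos: [0.5357, 0.3189, 0.0195]
eef_rot: [1.0, 0.001, 0.0, -0.0]
contact_force: [-0.6, 1.1, 0.8]
opening: 0.248
finger_force: 45.0
```

```bash
python3 -c "
from h import *
plan([.536,.3195,.2],90.4)"
```

```text
tcp [0.5357 0.3189 0.0195] yaw -89.8 F [-0.6  1.1  0.8] open 0.248 ff 45.0 t 13.60 q7 -1.52
shift [ 0.001 -0.002 -0.602] turn [-0.    -0.    -0.001]
```

Call:
send_rows([
  [[0,0,-0.04],[0,0,0]],
  [[0,0,-0.12],[0,0,0]],
  [[0,0,-0.22],[0,0,0]],
  [[0,0,-0.34],[0,0,0]],
  [[0,0,-0.46],[0,0,0]],
  [[0,0,-0.54],[0,0,0]],
  [[0,0,-0.59],[0,0,0]],
  [[0,0,-0.6],[0,0,0]],
  [[0,0,-0.6],[0,0,0]],
])

```text
clock: 14.72
tool_pos: [0.5351, 0.3183, 0.1987]
eef_rot: [1.0, 0.001, -0.001, 0.0]
contact_force: [-0.2, 0.6, -2.5]
opening: 0.247
finger_force: 45.0
```

```bash
python3 -c "
from h import *
plan([.6269,-.0361,.2],-13.5)"
```

```text
tcp [0.5351 0.3183 0.1987] yaw -89.9 F [-0.2  0.6 -2.5] open 0.247 ff 45.0 t 14.72 q7 -1.66
shift [ 0.303  1.182 -0.004] turn [-0.     0.    -0.424]
```

Call:
send_rows([
  [[0.01,0.03,0],[0,0,-0.01]],
  [[0.03,0.1,0],[0,0,-0.03]],
  [[0.05,0.18,0],[0,0,-0.06]],
  [[0.08,0.27,0],[0,0,-0.1]],
  [[0.11,0.36,0],[0,0,-0.14]],
  [[0.13,0.45,0],[0,0,-0.18]],
  [[0.16,0.54,0],[0,0,-0.22]],
  [[0.18,0.63,0],[0,0,-0.26]],
  [[0.21,0.72,0],[0,0,-0.3]],
  [[0.23,0.8,0],[0,0,-0.34]],
  [[0.25,0.87,0],[0,0,-0.37]],
  [[0.26,0.9,0],[0,0,-0.38]],
])

```text
clock: 16.23
tool_pos: [0.614, 0.0466, 0.1984]
eef_rot: [0.827, 0.562, -0.001, -0.0]
contact_force: [0.9, 0.1, -2.4]
opening: 0.243
finger_force: 45.0
```

```bash
python3 -c "
from h import *
plan([.6269,-.0361,.2],-13.5)"
```

```text
tcp [0.614  0.0466 0.1984] yaw -21.6 F [ 0.9  0.1 -2.4] open 0.243 ff 45.0 t 16.23 q7 -0.34
shift [-0.24   0.141 -0.005] turn [-0.001  0.    -0.045]
```

Call:
send_rows([
  [[-0.05,0.03,0],[0,0,-0.02]],
  [[-0.12,0.07,0],[0,0,-0.03]],
  [[-0.19,0.11,0],[0,0,-0.04]],
  [[-0.23,0.135,0],[0,0,-0.045]],
  [[-0.24,0.141,0],[0,0,-0.045]],
  [[-0.24,0.141,0],[0,0,-0.045]],
  [[-0.24,0.141,0],[0,0,-0.045]],
])

```text
clock: 17.1
tool_pos: [0.6273, -0.0322, 0.1993]
eef_rot: [0.784, 0.621, 0.0, -0.001]
contact_force: [0.0, -0.4, -2.3]
opening: 0.243
finger_force: 45.0
```

```bash
python3 -c "
from h import *
plan([.6269,-.0361,.11],-13.5)
b=snap('scene','s4')['img'][120:320,140:350];cv2.imwrite('pics/c4.png',cv2.resize(b,None,fx=2.9,fy=2.9))"
```

```text
tcp [ 0.6273 -0.0322  0.1993] yaw -13.3 F [ 0.  -0.4 -2.3] open 0.243 ff 45.0 t 17.10 q7 -0.12
shift [-0.013  0.002  0.298] turn [-0.    -0.     0.001]
```

View pics/c4.png

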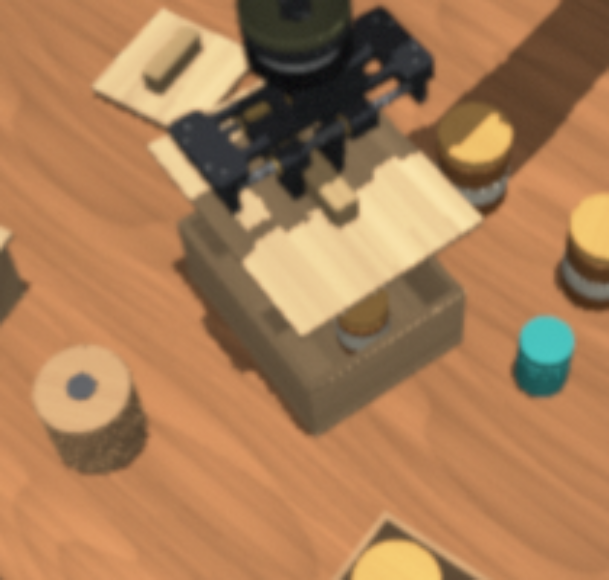

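The lid hangs level over the box. Its corners show at crop (303,335), (482,222) and (150,147). I check its place in the hand against the box.

```bash
python3 -c "
from h import *
s=load('s4');st=get_state()
a=np.radians(-13.5);C=np.array([.6269,-.0361]);M=np.array([[np.cos(a),-np.sin(a)],[np.sin(a),np.cos(a)]])
f=lambda u,v:(140+(u-.95)/2.9,120+(v-.95)/2.9)
for n,p,z in(('F',(303,335),.195),('R',(482,222),.195),('L',(150,147),.195),('boxF',(315,410),.086),('boxR',(463,291),.086)):
    w=onz(s,*f(*p),z)[:2];print(n,np.round(M.T@(w-C),4))
print('exp lid +-.084 .107 ; tcp in box',M.T@(st['tool_pos'][:2]-C))
print((proj(s,[*(C+M@[.078,.101]),.086])-[140,120])*2.9,(proj(s,[*(C+M@[-.078,.101]),.086])-[140,120])*2.9)
plan([.6269,-.0361,.11],-13.5)"
```

```text
F [0.0824 0.1112]
R [-0.0816  0.1124]
L [ 0.0831 -0.1003]
boxF [0.0846 0.1184]
boxR [-0.0751  0.1027]
exp lid +-.084 .107 ; tcp in box [-0.00043707  0.00372704]
[308.32899787 388.62256283] [463.57851533 286.85965082]
tcp [ 0.6273 -0.0324  0.1993] yaw -13.3 F [-0.1 -0.7 -2.9] open 0.249 ff 45.0 t 17.15 q7 -0.12
shift [-0.013  0.002  0.298] turn [-0.    -0.     0.001]
```

Call:
send_rows([
  [[-0.02,0,0.03],[0,0,0]],
  [[-0.02,0,0.09],[0,0,0]],
  [[-0.02,0,0.16],[0,0,0]],
  [[-0.02,0,0.22],[0,0,0]],
  [[-0.02,0,0.25],[0,0,0]],
  [[-0.02,0,0.26],[0,0,0]],
  [[-0.02,0,0.26],[0,0,0]],
  [[-0.02,0,0.26],[0,0,0]],
])

```text
clock: 18.15
tool_pos: [0.6265, -0.0397, 0.1221]
eef_rot: [0.785, 0.62, 0.001, 0.0]
contact_force: [0.1, -0.8, -3.4]
opening: 0.248
finger_force: 45.0
```

```bash
python3 -c "
from h import *
plan([.6264,-.0381,.0985],-13.5)"
```

```text
tcp [ 0.6265 -0.0397  0.1221] yaw -13.4 F [ 0.1 -0.8 -3.4] open 0.248 ff 45.0 t 18.15 q7 -0.10
shift [ 0.005 -0.002  0.079] turn [ 0.    -0.     0.001]
```

Call:
send_rows([
  [[0.005,0,0.015],[0,0,0]],
  [[0.005,0,0.03],[0,0,0]],
  [[0.005,0,0.045],[0,0,0]],
  [[0.005,0,0.06],[0,0,0]],
  [[0.005,0,0.07],[0,0,0]],
  [[0.005,0,0.075],[0,0,0]],
  [[0.005,0,0.079],[0,0,0]],
  [[0.005,0,0.079],[0,0,0]],
])

```text
clock: 19.15
tool_pos: [0.6264, -0.0382, 0.0977]
eef_rot: [0.785, 0.62, 0.0, -0.0]
contact_force: [0.5, 0.2, -3.1]
opening: 0.249
finger_force: 45.0
```

Call:
send_rows([
  [[0,0,0.002],[0,0,0]],
  [[0,0,0.004],[0,0,0]],
  [[0,0,0.004],[0,0,0]],
])

```text
clock: 19.52
tool_pos: [0.6265, -0.0382, 0.0975]
eef_rot: [0.785, 0.62, 0.0, 0.0]
contact_force: [-2.0, 1.1, 5.6]
opening: 0.251
finger_force: 45.0
```

Call:
send_rows([
  [[0,0,0],[0,0,0]],
  [[0,0,0],[0,0,0]],
  [[0,0,0],[0,0,0]],
  [[0,0,0],[0,0,0]],
], fingers=0.6)

```text
clock: 20.02
tool_pos: [0.6264, -0.0382, 0.0964]
eef_rot: [0.785, 0.62, 0.0, -0.0]
contact_force: [-0.0, -0.0, -0.0]
opening: 0.605
finger_force: 0.0
```

Call:
send_rows([
  [[0,0,-0.05],[0,0,0]],
  [[0,0,-0.15],[0,0,0]],
  [[0,0,-0.3],[0,0,0]],
  [[0,0,-0.4],[0,0,0]],
  [[0.3,-0.6,-0.4],[0,0,0]],
  [[0.3,-0.6,-0.4],[0,0,0]],
  [[0.3,-0.6,-0.4],[0,0,0]],
  [[0.3,-0.6,-0.4],[0,0,0]],
  [[0.3,-0.6,-0.4],[0,0,0]],
])

```text
clock: 21.15
tool_pos: [0.4725, 0.0914, 0.2174]
eef_rot: [0.784, 0.621, 0.001, 0.0]
contact_force: [-0.3, 0.6, -0.7]
opening: 0.598
finger_force: 0.0
```

```bash
python3 -c "
from h import *
a=snap('scene','s5')['img'][130:300,150:360];b=snap('top','t5')['img'][115:255,210:360]
b=cv2.resize(b,(182,170));cv2.imwrite('pics/c5.png',cv2.resize(np.hstack([a,b]),None,fx=2,fy=2))"
```

```text
(no output)
```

View pics/c5.png

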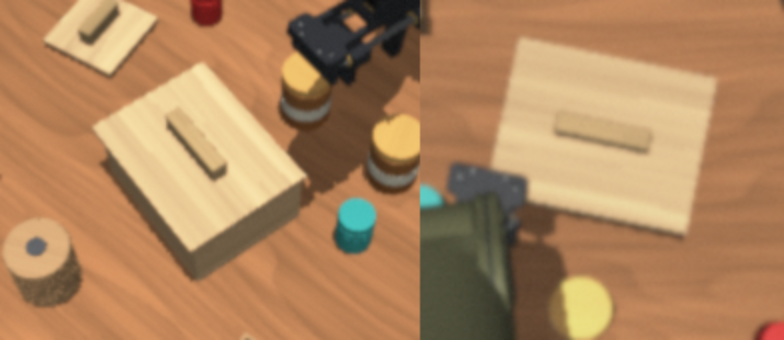

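The lid lies flat and square on the box in both views (scene crop centre about (200,155)), and the gripper is clear of everything. I hand the job in.

```bash
python3 -c "
from h import *
print(finish_job())"
```

```text
the job is handed in; nothing more can be done
None
```

The small jar stands upright in the empty compartment and the long lid lies flat and square on the box, both set down gently; I handed the job in at about 21 s, and the hand-in returned no verdict.

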